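# Square a ground plate into the checking fixture and weight it down

## Task

Get the ground aluminium part ready for gauging: take the orange push bar and with it slide the part over the fixture bed until it sits snugly against both rails in the square corner, keeping the gripper's fingers off the part. Only then stack all the brass disc weights, flat on top of one another, on the centre of the part, leaving it seated against both rails; the bar goes back wholly on its blue mat. Do not disturb the bolt, the wooden case or the dial indicator.

Things in the scene. Friction and masses are not known exactly. Their poses are not given: they have to be found in the camera images.
- fixture: Fixed squaring fixture: dark steel bed 230 x 200 x 12 mm lying on the bench, turned a little, with two bright steel rails 14 mm wide along its +x and +y edges; its other two edges are open. Origin at the centre of the underside, z up. Above the bench the bed top is at 12 mm and the rail tops at 22 mm.
- corner (a point): The fixture's square inside corner, at bed level: (101, 86, 12) mm in the fixture's frame, axes the same. The rails' inner faces are the planes x = 0 and y = 0 of this frame (with a small relief where they meet); the part goes on the side of negative x and y.
- part: The loose part: flat ground aluminium plate 120 x 100 x 8 mm (its x, y, z), about 0.26 kg, four dark hole marks near its corners. Origin under its centre. Starts on the bed 5 to 55 mm from both rails, up to 0.2 rad askew; its 120 mm sides belong along the fixture's x, its +x edge on the +x rail, its +y edge on the +y rail. Slides at 1 to 3 N.
- part_corner (a point): The lower corner of the part at its +x, +y end, (60, 50, 0) mm in its frame: the corner that goes into the fixture's corner.
- part_top (a point): Centre of the part's top face, 8 mm above its origin: the weights are centred over this.
- bar: The push bar: a straight orange nylon bar 140 x 18 x 18 mm, along its own x, 60 g, both ends alike. Origin at the centre of its underside. It starts on the blue tool mat.
- bar_end1 (a point): Centre of the bar's end face at its +x end, 70 mm from the middle, 9 mm above the underside.
- bar_end2 (a point): Centre of the bar's other end face, at its -x end.
- tool_mat: Fixed thin blue cloth mat 160 x 220 mm (its x, y), 3 mm thick; origin at the centre of its underside. The place of the push bar. It may be on the robot's left or right.
- weight_mat: Fixed thin black rubber mat 290 x 200 mm (its x, y), 3 mm thick, on which the weights start; origin at the centre of its underside. On the other side from the tool mat.
- bolt: Bystander: a black clamping bolt standing on its head, 69 mm tall, head 24 mm across. Origin under its centre.
- gauge_case: Bystander: a closed wooden gauge case 60 x 100 x 32 mm. Origin under its centre.
- indicator: Bystander: a dial indicator on a post on a red magnetic base 55 x 50 x 50 mm, 180 mm tall in all. Origin under its centre.
- w1: One of four to six equal brass disc weights, 60 mm across and 16 mm thick, 0.37 kg, with a dark dot in the middle of the top, starting flat on the black rubber mat. Origin at the centre of its underside. Absent if there is no reading at the start.
- w2: One of four to six equal brass disc weights, 60 mm across and 16 mm thick, 0.37 kg, with a dark dot in the middle of the top, starting flat on the black rubber mat. Origin at the centre of its underside. Absent if there is no reading at the start.
- w3: One of four to six equal brass disc weights, 60 mm across and 16 mm thick, 0.37 kg, with a dark dot in the middle of the top, starting flat on the black rubber mat. Origin at the centre of its underside. Absent if there is no reading at the start.
- w4: One of four to six equal brass disc weights, 60 mm across and 16 mm thick, 0.37 kg, with a dark dot in the middle of the top, starting flat on the black rubber mat. Origin at the centre of its underside. Absent if there is no reading at the start.
- w5: One of four to six equal brass disc weights, 60 mm across and 16 mm thick, 0.37 kg, with a dark dot in the middle of the top, starting flat on the black rubber mat. Origin at the centre of its underside. Absent if there is no reading at the start.
- w6: One of four to six equal brass disc weights, 60 mm across and 16 mm thick, 0.37 kg, with a dark dot in the middle of the top, starting flat on the black rubber mat. Origin at the centre of its underside. Absent if there is no reading at the start.

How it is judged:
On the way, in this order (a step that is already met when the one before it is completed fails the run):
1. the part is pushed with the push bar held in the gripper (contact force between bar and part above 0.3 N and contact force between the fingers and bar above 1 N), for 0.1 s.
2. the part lies against both rails, with no weight on it yet (x of part_corner in the frame of corner above -0.002 m and y of part_corner in the frame of corner above -0.002 m and angle between the x axis of part and the x axis of fixture, either way round below 0.02 rad and z of part_corner in the frame of corner below 0.003 m and contact force between each of w1, w2, w3, w4, w5, w6 and part below 0.05 N), for 0.2 s.
At the end, for the whole second after the job is handed in: The part lies flat on the bed with its corner within 2 mm of both rails and its edges within 0.02 rad of them; every weight present lies flat in one stack on it, each centred within 8 mm of the part's centre; the bar lies wholly on the blue mat; all at rest (x of part_corner in the frame of corner above -0.002 m and y of part_corner in the frame of corner above -0.002 m and angle between the x axis of part and the x axis of fixture, either way round below 0.02 rad and z of part_corner in the frame of corner below 0.003 m and x of bar_end1 in the frame of tool_mat between -0.08 and 0.08 m and y of bar_end1 in the frame of tool_mat between -0.11 and 0.11 m and x of bar_end2 in the frame of tool_mat between -0.08 and 0.08 m and y of bar_end2 in the frame of tool_mat between -0.11 and 0.11 m and height (world z) of each of bar_end1, bar_end2 below 0.018 m and horizontal distance between each of w1, w2, w3, w4, w5, w6 and part_top below 0.008 m and angle between each of w1, w2, w3, w4, w5, w6's own z axis and vertical below 0.06 rad and z of each of w1, w2, w3, w4, w5, w6 in the frame of part_top above -0.003 m and linear speed of each of w1, w2, w3, w4, w5, w6, part, bar below 0.02 m/s); the robot touches nothing.
It fails at once if the gripper fingers press on the aluminium part (contact force between the fingers and part above 2 N).
It fails at once if the bolt is shifted or toppled (distance of bolt from where it was at the start of the episode above 0.015 m or angle between bolt's own z axis and vertical above 0.3 rad).
It fails at once if the gauge case is shifted or toppled (distance of gauge_case from where it was at the start of the episode above 0.015 m or angle between gauge_case's own z axis and vertical above 0.3 rad).
It fails at once if the dial indicator stand is shifted or toppled (distance of indicator from where it was at the start of the episode above 0.015 m or angle between indicator's own z axis and vertical above 0.3 rad).
Of w1, w2, w3, w4, w5, w6 only 4 to 6 are there at a start; the rules pass over those that are not, and their reading is None.
At some moment in a run one of part, bar, w1, w2, w3, w4, w5, w6 may be knocked a few centimetres aside while the robot is not near it.
Once in a run the grip may slacken for a moment while it holds something.
It also fails if it takes over 210 s, if anything falls off the work surface, if the arm or the gripper's body presses on something with over 40 N, if the wrist force passes 120 N, or if a joint passes its speed limit or range.

## Robot

A 6-joint arm with a two-finger parallel gripper is mounted at the origin on the work surface. World frame = base frame: x ahead of the robot, y to its left, z up, the work surface at z = 0. Lengths are in m, angles in rad, forces in N, time in s.
With the tool pointing down it reaches from about 0.425 to 0.95 m from the base axis. Payload 3.5 kg.
Tool frame: the origin (TCP) lies on the centre line of the jaws, within the pads' length; the fingertips stand 19 mm ahead of it and the grasp point (between the pads) is the TCP; z points along the fingers, y is the line along which they close (so a half turn about z gives the same grasp; the last joint's range is limited). The gripper opens to 85 mm and grips with 20 to 120 N. Pads are 22 mm wide; open, the fingers measure 114 mm over their backs; the gripper's body (76 mm by 85 mm) begins 54 mm behind the grasp point. The pads swing forward as they close: fully open they stand 13 mm farther back than shut.
Start: joints at [-1.412, 0.286, 1.577, -0, 1.279, -0.15], TCP at [0.205, -0.643, 0.25] pointing down, gripper open.
Joint ranges: [-2.77, 2.77], [-0.9, 2.22], [0.21, 2.48], [-1.53, 4.67], [0.24, 2.81], [-2.84, 2.84]. Speed limits (rad/s): [2.79, 2.79, 3.14, 3.14, 3.14, 3.14].

## Interface

Orientations are given as a unit quaternion [x, y, z, w].
In Python, from plant import status, cams, ctrl gives the robot as it stands.
- The arm moves only by the shell command python3 -m inch 'ROWS' [FORCE]. ROWS is JSON, a list of rows, each a list of 3 entries, a list of its own where there are three numbers: the opening, from -1 (shut) to 1 (fully open), then the shift along the tool's x, y, z in cm, then the turn about the tool's z in rad. In form: [[jaw, [dx, dy, dz], twist], ...]. A call has 1 to 20 rows; each row is the pose to reach, as a shift and turn from the pose commanded when the call began, along the tool's axes at that moment; what a row does not reach only later rows make up. A row lasts 1/10 s, in which the tool goes at most 50 mm and 8.59 degrees, less where a joint would pass 70% of its speed; a pose out of reach is approached as far as the arm can. A call with a gripper value outside its range is refused whole. The fingers move at their own pace and stop on an object; FORCE is the grip in N (left out, the last holds). Time passes only in rows, so rows that repeat a pose let the fingers close. It gives the time, the measured TCP pose, the force and the opening at its end, in the units of the state.
- status.get_state(): the state, without advancing time (a new reading comes with each control period).
- cams.read_camera(name): name is "scene" or "top" or "wrist"; returns the picture (400x640x3 uint8, blue, green, red); there is no depth.
- cams.calibration(name): a dict with "camera_matrix" (3x3 intrinsics, pixels), "cam_to_world" (4x4, takes a point from camera to world coordinates); the wrist camera has in their place "mount" (4x4, takes a point from camera to tool coordinates, whose origin is the TCP and whose axes are the flange's). Camera axes: x right, y down, z forward; pixel columns grow to the right and rows downward; lengths in m; the calibration is good to about 2 mm. A picture is of the moment at which its call begins: read the wrist's pose just before it. calibration takes no time and is no camera call.
- ctrl.sign_off(): hands the job in, once; it reports no verdict.
The state is a dict: "time": time; "qpos": joint angles; "dq": joint speeds; "joint_efforts": joint torques, N m; "eef_pos": TCP position; "tcp_rot": TCP orientation; "contact_force": force on the tool from outside, world axes, zero at the start; "wrist_torque": the same for the moment, N m; "opening": opening from 0.0 (shut) to 1.0 (fully open).
Only numpy, scipy, OpenCV 4.12 (cv2) and the standard library are available. Lean on these libraries where they do the work, as an engineer would, in place of code of your own. Each camera call takes 0.05 s, during which the arm holds its last target. There are 200 camera calls.

## Working session

There is one attempt and no reset: what is moved stays moved. The work goes in short steps, Python scripts to look and compute and a shell command to move; the robot and the scene stay as the last step left them, time stands still between calls to the robot, and variables do not carry over. Pictures are saved under pics/ and viewed, on a budget of 14 in all, crops included, one or two more only if the job needs it, and the job is handed in when it is done.

```bash
ls; mkdir -p pics
python3 - <<'E'
from plant import status,cams
import cv2
print(status.get_state())
for n in("top","scene"):
    cv2.imwrite(f"pics/{n}0.png",cams.read_camera(n)); print(cams.calibration(n))
print(cams.calibration("wrist"))
E
```

```text
pics
{'time': 0.0, 'qpos': array([-1.41197787e+00,  2.87183749e-01,  1.57818407e+00, -7.03296111e-06,
        1.27859932e+00, -1.49997096e-01]), 'dq': array([-4.75205377e-04,  1.24520284e-04,  1.70392833e-03,  1.20624227e-03,
        4.87586645e-06,  2.35015144e-04]), 'joint_efforts': array([ 8.69789219e-04, -4.05976975e+01, -2.92626143e+01, -1.30719081e-04,
        5.72855279e-03,  2.35936049e-06]), 'eef_pos': array([ 0.20508314, -0.64244473,  0.24893124]), 'tcp_rot': array([ 9.88101932e-01,  1.53795844e-01, -8.60270807e-06, -1.18721331e-03]), 'contact_force': array([-0.59811768,  0.38056826,  0.38021325]), 'wrist_torque': array([ 0.00893735, -0.05473745, -0.02863361]), 'opening': 0.9978621088221562}
{'camera_matrix': array([[445.05890237,   0.        , 315.94086399],
       [  0.        , 445.05890237, 210.13388565],
       [  0.        ,   0.        ,   1.        ]]), 'cam_to_world': array([[-6.28236842e-02, -9.77484164e-01,  2.01439553e-01,
         3.77842690e-01],
       [-9.98024252e-01,  6.13523163e-02, -1.35457153e-02,
         1.24811086e-02],
       [ 8.81939042e-04, -2.01
[... 400 characters left out ...]
 0.91643931, -0.28663175,  0.27925118, -0.27016325],
       [-0.0125426 , -0.71805608, -0.69587222,  0.76749159],
       [ 0.        ,  0.        ,  0.        ,  1.        ]])}
{'camera_matrix': array([[307.05353747,   0.        , 312.17977769],
       [  0.        , 307.05353747, 194.76635285],
       [  0.        ,   0.        ,   1.        ]]), 'mount': array([[ 1.15382373e-05, -9.57306189e-01, -2.89075874e-01,
         7.28986147e-02],
       [ 9.99999317e-01,  3.48956865e-04, -1.11569441e-03,
        -9.03209099e-04],
       [ 1.16893617e-03, -2.89075664e-01,  9.57305538e-01,
        -1.22928464e-01],
       [ 0.00000000e+00,  0.00000000e+00,  0.00000000e+00,
         1.00000000e+00]])}
```

View pics/top0.png

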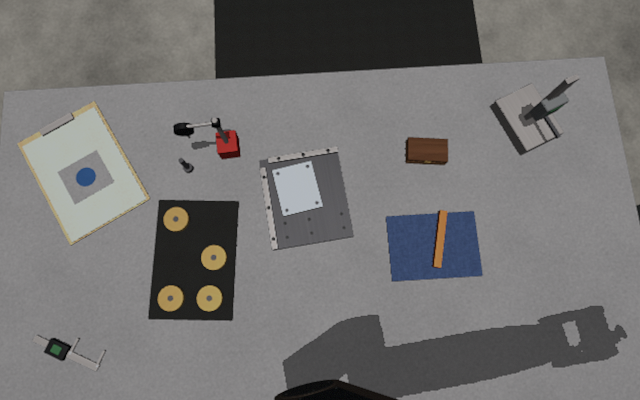

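View pics/scene0.png

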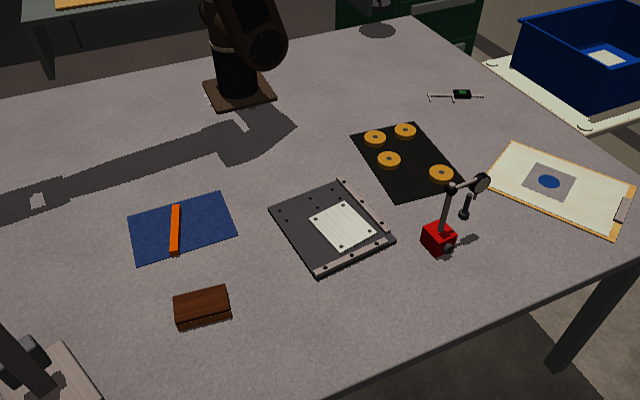

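The top view shows: part about (299,188), bar from (443,211) to (438,267), rails at the top and left of the bed, and four discs at (176,219), (213,257), (170,298) and (209,298).

```bash
cat > h.py <<'E'
import numpy as np, cv2
from plant import status,cams
from scipy.spatial.transform import Rotation as R
def cam(name):
    s=status.get_state(); c=cams.calibration(name)
    if name=="wrist":
        T=np.eye(4);T[:3,:3]=R.from_quat(s['tcp_rot']).as_matrix();T[:3,3]=s['eef_pos'];T=T@c['mount']
    else: T=c['cam_to_world']
    return cams.read_camera(name),c['camera_matrix'],T
def w(px,z,K,T):
    "pixels (n,2) -> world xy on plane z"
    px=np.atleast_2d(px).astype(float)
    d=np.c_[px,np.ones(len(px))]@np.linalg.inv(K).T@T[:3,:3].T
    return (T[:3,3]+d*((z-T[2,3])/d[:,2])[:,None])[:,:2]
def pix(P,K,T):
    P=np.atleast_2d(P); q=(P-T[:3,3])@T[:3,:3]@K.T
    return q[:,:2]/q[:,2:]
def masks(im):
    H=cv2.cvtColor(im,cv2.COLOR_BGR2HSV)
    return dict(bar=cv2.inRange(H,(4,150,110),(16,255,255)),brass=cv2.inRange(H,(16,70,100),(30,255,255)),
      mat=cv2.inRange(H,(105,90,30),(125,255,255)),part=cv2.inRange(H,(85,0,185),(130,60,255)))
def blobs(m,amin):
    cs=cv2.findContours(m,cv2.RETR_EXTERNAL,cv2.CHAIN_APPROX_NONE)[0]
    return [c[:,0] for c in cs if cv2.contourArea(c)>amin]
def rect(c,z,K,T):
    (cx,cy),(a,b),_=r=cv2.minAreaRect((w(c,z,K,T)*1000).astype(np.float32)); p=cv2.boxPoints(r)
    e=max(p[1]-p[0],p[2]-p[1],key=np.linalg.norm); return np.round([cx,cy,max(a,b),min(a,b)],1),round(float(np.arctan(e[1]/e[0])) if e[0] else 1.5708,3)
def tool():
    s=status.get_state(); M=R.from_quat(s['tcp_rot']).as_matrix(); return s['eef_pos'],M,np.arctan2(M[1,0],M[0,0])
def go(x,y,z,yaw):
    "tool-frame shift (cm) and twist to reach this pose from the present one"
    p,M,a=tool(); d=(np.array([x,y,z])-p)@M*100; t=-(yaw-a); t=(t+np.pi/2)%np.pi-np.pi/2
    print("shift cm",d.round(2),"twist",round(t,3))
E
python3 - <<'E'
from h import *
im,K,T=cam("top"); m=masks(im)
for n,z,a in(("bar",.021,100),("brass",.019,150),("mat",.003,500),("part",.02,300)):
    for c in blobs(m[n],a): print(n,c.mean(0).round(),*rect(c,z,K,T))
cv2.imwrite("pics/t1.png",cv2.resize(im[130:265,240:375],None,fx=4.4,fy=4.4,interpolation=cv2.INTER_CUBIC))
p,M,y=tool();print(p,y)
E
```

```text
bar [440. 239.] [ 508.6 -295.2  138.3   17.1] -0.229
brass [209. 298.] [402.7 262.3  59.3  58.9] -0.829
brass [170. 298.] [408.6 353.5  59.9  58.4] -0.002
brass [213. 257.] [498.1 249.2  60.1  57.3] 1.508
brass [175. 219.] [597.5 340.8  59.1  56.8] 1.508
brass [ 66. 198.] [728.  580.7 304.3 191.1] 0.503
brass [115. 145.] [774.6 496.9 306.3  63.4] 0.562
mat [435. 246.] [ 494.8 -281.7  217.5  157. ] 1.57
part [297. 188.] [656.1  41.2 116.1  96. ] 0.186
[ 0.20509282 -0.64257819  0.24923381] 0.30878892955582143
```

View pics/t1.png

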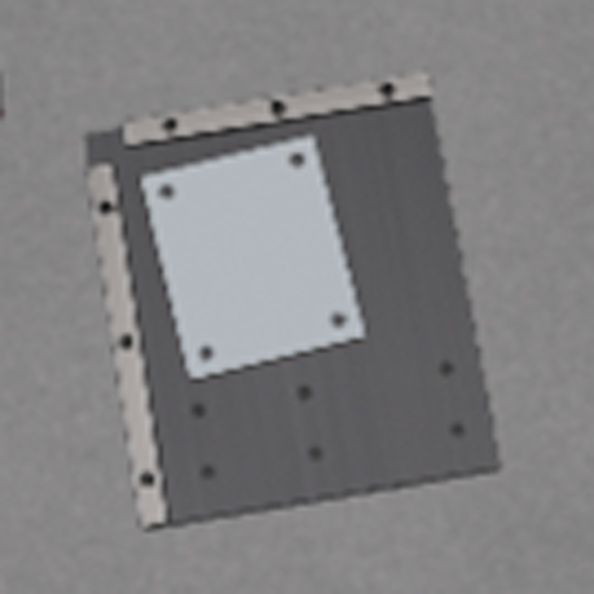

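The crop gives the bed's lower right corner at (500,466), the top rail's inner edge from (125,146) to (433,98), and the left rail's inner edge from (112,165) to (168,520). The part sits askew, off both rails.

Run:
```python
from h import *
im,K,T=cam("top")
f=lambda p,z:w(np.array(p)/4.4+[240,130]-.39,z,K,T)*1000
A=f([(125,146),(433,98)],.022);B=f([(112,165),(168,520)],.022);C=f([(145,527),(86,132),(434,72),(123,122)],.022);D=f([(500,466),(434,98)],.012)
print(A,B,C,D,sep="\n")
for q in(A,B,D): print(np.arctan2(*(q[1]-q[0])[::-1]))
P=f([(140,177),(317,136),(365,337),(190,380)],.02);print("part",P,P.mean(0))
c=blobs(masks(im)['bar'],100)[0]; c=w(c,.021,K,T); u,s,v=np.linalg.svd(c-c.mean(0)); print("bar",c.mean(0),v[0],np.arctan(v[0,1]/v[0,0]),(c-c.mean(0))@v[0]@np.ones(1) if 0 else np.ptp((c-c.mean(0))@v.T,axis=0))
```

```text
[[723.45288873 109.22939323]
 [740.96733555 -66.6360434 ]]
[[712.72823296 117.00892862]
 [509.93570411  94.63510677]]
[[506.9075143  107.27413748]
 [733.10330588 130.92474629]
 [756.44134473 -68.33727305]
 [737.71569016 109.77660013]]
[[529.56650319 -88.76412446]
 [744.35519202 -67.95462121]]
-1.4715335864134758
-3.0317084374485423
0.09658217384575227
part [[ 7.05317469e+02  1.01712745e+02]
 [ 7.23211907e+02  5.15437223e-01]
 [ 6.05170034e+02 -1.89764906e+01]
 [ 5.86977065e+02  7.91236479e+01]] [655.1691187   40.59383492]
bar [ 0.50403637 -0.29379177] [-0.97021427  0.24224836] -0.244682568964274 [0.13830984 0.01844237]
```

```bash
python3 -c "
from h import *
go(.459,-.283,.18,-.235)"
```

```text
shift cm [ 35.12 -26.54   6.99] twist 0.544
```

```bash
python3 -m inch '[[1,[4,-3,0],0.1],[1,[8,-6,1],0.2],[1,[12,-9,2],0.3],[1,[16,-12,3],0.4],[1,[20,-15,4],0.5],[1,[24,-18,5],0.544],[1,[28,-21,6],0.544],[1,[32,-24,7],0.544],[1,[35.1,-26.5,7],0.544],[1,[35.1,-26.5,7],0.544],[1,[35.1,-26.5,7],0.544]]' 40
python3 - <<'E'
from h import *
print(tool())
im,K,T=cam("wrist"); cv2.imwrite("pics/w1.png",im)
for n,z,a in(("bar",.021,300),("mat",.003,3000)):
    for c in blobs(masks(im)[n],a): print(n,c.min(0),c.max(0),*rect(c,z,K,T))
E
```

```text
time: 1.3
eef_pos: [0.4594, -0.283, 0.1802]
tcp_rot: [0.993, -0.116, -0.0, 0.0]
contact_force: [0.2, -0.4, -0.8]
opening: 1.0
(array([ 0.45941734, -0.28300956,  0.18022542]), array([[ 9.73099761e-01, -2.30383850e-01, -3.70722688e-04],
       [-2.30383948e-01, -9.73099776e-01, -2.48314318e-04],
       [-3.03542556e-04,  3.27043160e-04, -9.99999900e-01]]), np.float64(-0.2324722370818539))
bar [304  48] [323 199] [ 507.2 -295.2  132.9   17. ] -0.23
mat [171  29] [423 237] [ 494.4 -281.7  215.9  156.2] 1.57
```

View pics/w1.png

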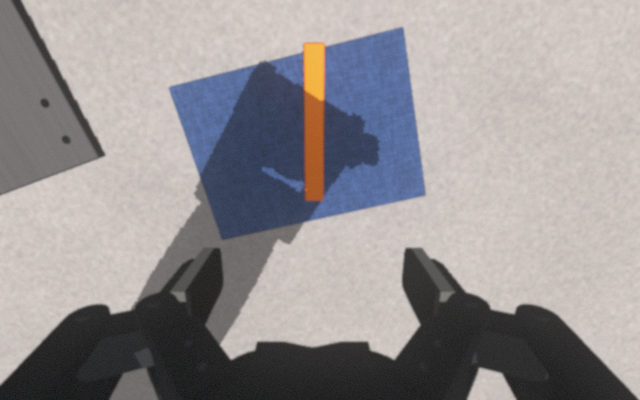

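The wrist view shows the bar at columns 304–323, centred between the jaws, and the mat square with the world axes. I'll descend and grip.

```bash
python3 -m inch '[[0.2,[0,0,4],0],[0,[0,0,8],0],[-0.1,[0,0,12],0],[-0.1,[0,0,14],0],[-0.1,[0,0,15.2],0],[-0.1,[0,0,15.2],0],[-0.1,[0,0,15.2],0]]' 60; python3 -m inch '[[-1,[0,0,0],0],[-1,[0,0,0],0],[-1,[0,0,0],0],[-1,[0,0,0],0],[-1,[0,0,0],0],[-1,[0,0,0],0]]' 60
```

```text
time: 2.05
eef_pos: [0.4594, -0.2853, 0.0294]
tcp_rot: [0.993, -0.118, 0.001, 0.001]
contact_force: [0.3, -0.6, 0.4]
opening: 0.448
time: 2.65
eef_pos: [0.4602, -0.2851, 0.0304]
tcp_rot: [0.993, -0.117, 0.001, 0.001]
contact_force: [-2.0, -0.8, 6.4]
opening: 0.186
```

```bash
python3 -m inch '[[-1,[0,0,-2],0],[-1,[0,0,-4],0],[-1,[0,0,-4],0],[-1,[0,0,-4],0]]'
python3 - <<'E'
from h import *
im,K,T=cam("wrist"); cv2.imwrite("pics/w2.png",im)
E
```

```text
time: 3.05
eef_pos: [0.4591, -0.2839, 0.0684]
tcp_rot: [0.993, -0.117, 0.0, 0.0]
contact_force: [-0.8, 0.5, -1.2]
opening: 0.186
```

View pics/w2.png

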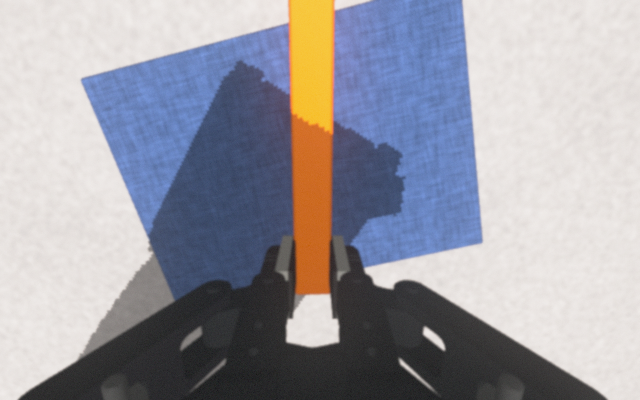

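The bar is held straight. Its near end is 18 mm behind the TCP and its far end 122 mm ahead. Next I work out the approach for the first push, which uses the bar's end toward +x.

```bash
cat >> h.py <<'E'
C0=np.array([.722,.117]);FY=0.10
def F(xf,yf): "fixture-corner coords mm -> world m"; c,s=np.cos(FY),np.sin(FY); return C0+np.array([[c,-s],[s,c]])@np.array([xf,yf])/1000
E
python3 -c "
from h import *
go(*F(-282,-69),.068,FY)"
```

```text
shift cm [-8.070e+00 -2.929e+01 -2.000e-02] twist -0.335
```

```bash
python3 -m inch '[[-1,[-1,-4,0],0],[-1,[-2,-8,0],-0.1],[-1,[-3.5,-12,0],-0.2],[-1,[-5,-16,0],-0.3],[-1,[-6,-20,0],-0.335],[-1,[-7,-24,0],-0.335],[-1,[-8,-27,0],-0.335],[-1,[-8.1,-29.3,0],-0.335],[-1,[-8.1,-29.3,0],-0.335],[-1,[-8.1,-29.3,0],-0.335],[-1,[-8.1,-29.3,0],-0.335]]' 120
python3 - <<'E'
from h import *
print(tool()[0],tool()[2])
im,K,T=cam("wrist"); cv2.imwrite("pics/w3.png",im)
E
```

```text
time: 4.2
eef_pos: [0.4482, 0.0192, 0.0678]
tcp_rot: [0.999, 0.049, -0.001, -0.0]
contact_force: [0.8, -0.8, -0.7]
opening: 0.164
[0.44819274 0.0192116  0.06775791] 0.09903820967543704
```

View pics/w3.png

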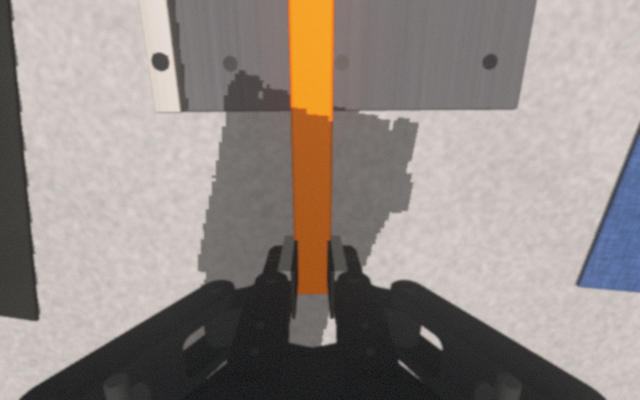

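The bar lines up with the fixture (bed edge level at row ~110). Now I lower it and push.

```bash
python3 -m inch '[[-1,[0,0,1.5],0],[-1,[0,0,2.6],0],[-1,[0,0,2.6],0],[-1,[0.5,0,2.6],0],[-1,[1,0,2.6],0],[-1,[1.4,0,2.6],0],[-1,[1.7,0,2.6],0],[-1,[2,0,2.6],0],[-1,[2.2,0,2.6],0],[-1,[2.4,0,2.6],0],[-1,[2.6,0,2.6],0],[-1,[2.8,0,2.6],0],[-1,[3,0,2.6],0],[-1,[3.2,0,2.6],0]]'
python3 -m inch '[[-1,[0.1,0,0],0],[-1,[0.2,0,0],0],[-1,[0.3,0,0],0],[-1,[0.4,0,0],0]]'
python3 -m inch '[[-1,[0.1,0,0],0],[-1,[0.2,0,0],0],[-1,[0.3,0,0],0]]'
```

```text
time: 5.65
eef_pos: [0.4799, 0.0232, 0.042]
tcp_rot: [0.999, 0.05, -0.001, -0.0]
contact_force: [-1.5, 0.9, -0.0]
opening: 0.163
time: 6.05
eef_pos: [0.4843, 0.0235, 0.0422]
tcp_rot: [0.999, 0.05, -0.0, -0.0]
contact_force: [-1.7, -0.8, -0.2]
opening: 0.163
time: 6.35
eef_pos: [0.4874, 0.0238, 0.0423]
tcp_rot: [0.999, 0.05, -0.0, 0.0]
contact_force: [-1.5, -0.1, -0.6]
opening: 0.164
```

```bash
for i in 1; do :; done; python3 -m inch '[[-1,[0.1,0,0],0],[-1,[0.2,0,0],0],[-1,[0.3,0,0],0]]' | grep -E 'eef|force'
python3 -m inch '[[-1,[0.1,0,0],0],[-1,[0.2,0,0],0],[-1,[0.3,0,0],0]]' | grep -E 'eef|force'
python3 - <<'E'
from h import *
im,K,T=cam("top"); cv2.imwrite("pics/t2.png",cv2.resize(im[130:265,240:375],None,fx=4.4,fy=4.4,interpolation=cv2.INTER_CUBIC))
E
```

```text
eef_pos: [0.4892, 0.0242, 0.0419]
contact_force: [-5.5, 0.0, 1.5]
eef_pos: [0.4899, 0.0249, 0.041]
contact_force: [-9.9, -0.2, 2.3]
```

View pics/t2.png

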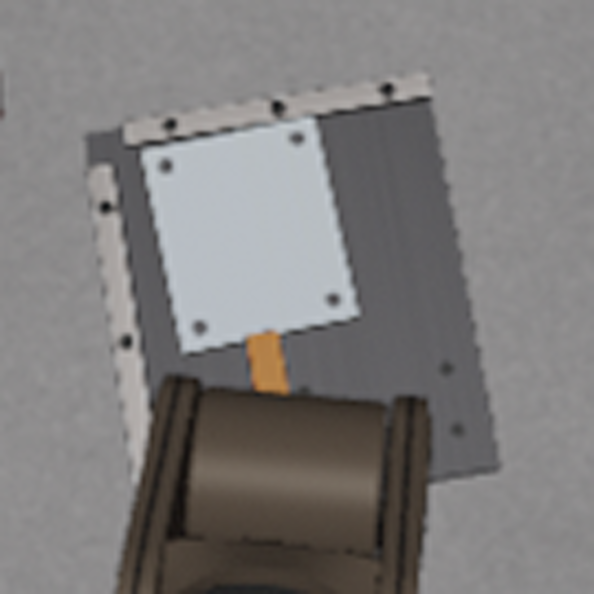

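Part is flush on the +x rail at about 10 N. Next I back off, move round to the -y side and push with the bar's flank.

```bash
python3 -m inch '[[-1,[-1,0,0],0],[-1,[-2.5,0,0],0],[-1,[-2.5,0,-2.5],0],[-1,[-2.5,0,-2.5],0],[-1,[-2.5,0,-2.5],0]]'; python3 -c "
from h import *
go(*F(-142,-150),.0675,.103)"
```

```text
time: 7.5
eef_pos: [0.4699, 0.0216, 0.0683]
tcp_rot: [0.999, 0.05, 0.002, 0.0]
contact_force: [0.0, -0.3, -1.7]
opening: 0.171
shift cm [11.84  8.02  0.15] twist -0.004
```

```bash
python3 -m inch '[[-1,[0,3,0],0],[-1,[0,6,0],0],[-1,[2,8,0],0],[-1,[5,8,0],0],[-1,[8,8,0],0],[-1,[11.8,8,0],0],[-1,[11.8,8,0],0],[-1,[11.8,8,0],0],[-1,[11.8,8,0],0]]'
python3 - <<'E'
from h import *
im,K,T=cam("wrist"); cv2.imwrite("pics/w4.png",im)
E
```

```text
time: 8.4
eef_pos: [0.5925, -0.0457, 0.0661]
tcp_rot: [0.999, 0.05, -0.001, -0.0]
contact_force: [0.2, 1.0, -0.8]
opening: 0.161
```

View pics/w4.png

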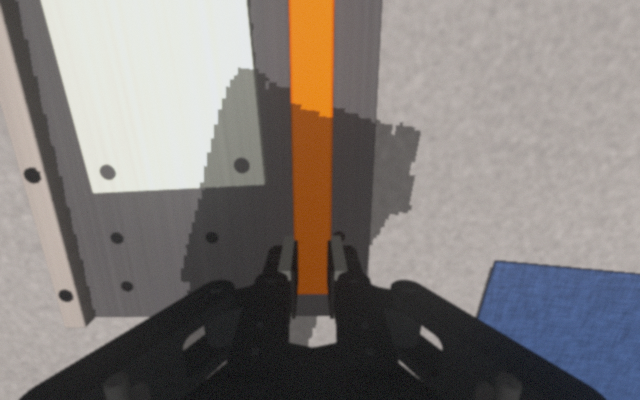

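The part's -x edge is at row 187, ahead of the fingers, and the bar is clear of its flank. Lowering and pushing +y.

```bash
python3 -m inch '[[-1,[0,0,1.5],0],[-1,[0,0,2.5],0],[-1,[0,0,2.5],0],[-1,[0,-0.5,2.5],0],[-1,[0,-1,2.5],0],[-1,[0,-1.4,2.5],0],[-1,[0,-1.7,2.5],0],[-1,[0,-2,2.5],0],[-1,[0,-2.2,2.5],0],[-1,[0,-2.4,2.5],0],[-1,[0,-2.6,2.5],0],[-1,[0,-2.8,2.5],0],[-1,[0,-3,2.5],0],[-1,[0,-3.2,2.5],0],[-1,[0,-3.3,2.5],0],[-1,[0,-3.4,2.5],0]]'
python3 -m inch '[[-1,[0,-0.1,0],0],[-1,[0,-0.2,0],0],[-1,[0,-0.3,0],0]]' | grep -E 'eef|force'
python3 -m inch '[[-1,[0,-0.1,0],0],[-1,[0,-0.2,0],0],[-1,[0,-0.3,0],0]]' | grep -E 'eef|force'
```

```text
time: 10.05
eef_pos: [0.5903, -0.0121, 0.0423]
tcp_rot: [0.999, 0.05, -0.0, 0.0]
contact_force: [-1.7, -3.2, -0.5]
opening: 0.162
eef_pos: [0.5901, -0.009, 0.0423]
contact_force: [-0.8, -2.5, -0.9]
eef_pos: [0.5898, -0.006, 0.0423]
contact_force: [-0.7, -2.2, -0.8]
```

```bash
python3 -m inch '[[-1,[0,-0.1,0],0],[-1,[0,-0.2,0],0],[-1,[0,-0.3,0],0]]' | grep -E 'eef|force'
python3 -m inch '[[-1,[0,-0.1,0],0],[-1,[0,-0.2,0],0],[-1,[0,-0.3,0],0]]' | grep -E 'eef|force'
```

```text
eef_pos: [0.5897, -0.0046, 0.0424]
contact_force: [0.2, -8.6, -1.7]
eef_pos: [0.5897, -0.0041, 0.0426]
contact_force: [-2.4, -17.3, -2.3]
```

```bash
python3 -m inch '[[-1,[0,0.6,0],0],[-1,[0,2,0],0],[-1,[0,2.5,-3],0],[-1,[-2,3,-8],0],[-1,[-5,3,-10],0],[-1,[-5,3,-10],0],[-1,[-5,3,-10],0],[-1,[-5,3,-10],0]]'
python3 - <<'E'
from h import *
im,K,T=cam("wrist"); im2,_,_=cam("top")
cv2.imwrite("pics/w5.png",np.hstack([im[:, :420],cv2.resize(im2[140:240,250:345],(380,400),interpolation=cv2.INTER_CUBIC)]))
E
```

```text
time: 12.05
eef_pos: [0.5424, -0.0348, 0.1413]
tcp_rot: [0.999, 0.05, -0.001, -0.0]
contact_force: [-0.6, 0.6, -2.1]
opening: 0.167
```

View pics/w5.png

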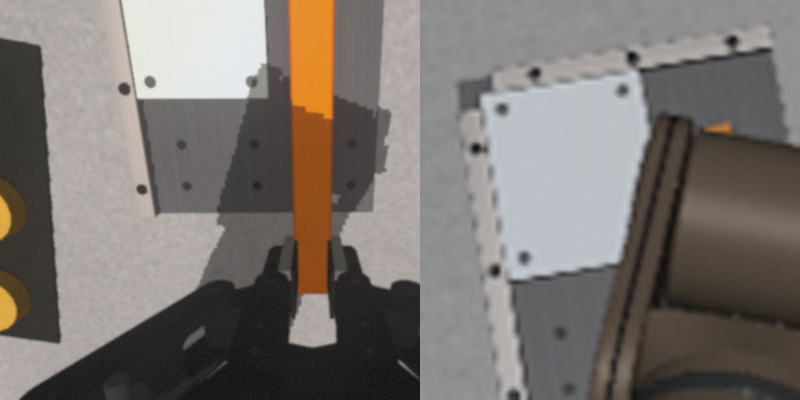

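The part looks seated in both views. I'll add a gentle second +x push to confirm it.

```bash
python3 -c "
from h import *
go(*F(-262,-52),.0418,.103)"
```

```text
shift cm [-6.78 -8.09  9.92] twist -0.003
```

```bash
python3 -m inch '[[-1,[-3,0,0],0],[-1,[-6.8,-2,0],0],[-1,[-6.8,-5,2],0],[-1,[-6.8,-8.1,4],0],[-1,[-6.8,-8.1,8],0],[-1,[-6.8,-8.1,9.9],0],[-1,[-6.8,-8.1,9.9],0],[-1,[-6.4,-8.1,9.9],0],[-1,[-6,-8.1,9.9],0],[-1,[-5.6,-8.1,9.9],0],[-1,[-5.3,-8.1,9.9],0],[-1,[-5,-8.1,9.9],0],[-1,[-4.8,-8.1,9.9],0],[-1,[-4.7,-8.1,9.9],0]]'
python3 -m inch '[[-1,[0.1,0,0],0],[-1,[0.2,0,0],0]]' | grep -E 'eef|force'
python3 -m inch '[[-1,[0.1,0,0],0],[-1,[0.2,0,0],0]]' | grep -E 'eef|force'
```

```text
time: 13.55
eef_pos: [0.4879, 0.0409, 0.0434]
tcp_rot: [0.999, 0.05, 0.0, 0.0]
contact_force: [0.1, -1.0, -0.9]
opening: 0.163
eef_pos: [0.4896, 0.0411, 0.0433]
contact_force: [-0.8, 0.1, -1.8]
eef_pos: [0.4903, 0.0413, 0.0428]
contact_force: [-5.1, -0.3, 0.7]
```

```bash
python3 -m inch '[[-1,[0.1,0,0],0],[-1,[0.2,0,0],0],[-1,[0.3,0,0],0]]' | grep -E 'eef|force'
python3 -m inch '[[-1,[-1,0,0],0],[-1,[-3,0,0],0],[-1,[-3,0,-3],0],[-1,[-3,0,-3],0],[-1,[-3,0,-3],0]]'
python3 -c "
from h import *
go(.495,-.235,.07,-1.47)"
```

```text
eef_pos: [0.4904, 0.0417, 0.0417]
contact_force: [-11.1, -2.7, 1.9]
time: 14.75
eef_pos: [0.466, 0.0385, 0.0743]
tcp_rot: [0.999, 0.05, 0.002, 0.0]
contact_force: [-0.5, -0.7, -0.2]
opening: 0.162
shift cm [ 0.16 27.5   0.45] twist 1.57
```

```bash
python3 -c "
from h import *
go(.481,-.232,.074,-1.3)"; python3 -m inch '[[-1,[0,3,-1],0],[-1,[0,6,-1],0.13],[-1,[0,9,-1],0.27],[-1,[0,12,-1],0.4],[-1,[0,15,-1],0.53],[-1,[0,18,-1],0.67],[-1,[0,21,-1],0.8],[-1,[0,24,-1],0.93],[-1,[-0.5,26,-1],1.06],[-1,[-1,27,0],1.2],[-1,[-1.2,27,0],1.33],[-1,[-1.2,27,0],1.4],[-1,[-1.2,27,0],1.4],[-1,[-1.2,27,0],1.4]]'; python3 -c "
from h import *
go(.481,-.232,.074,-1.3)"
```

```text
shift cm [-1.2  27.06  0.05] twist 1.4
time: 16.15
eef_pos: [0.4796, -0.2311, 0.0725]
tcp_rot: [0.797, -0.605, -0.0, -0.0]
contact_force: [-0.5, 0.3, -0.8]
opening: 0.162
shift cm [ 0.12 -0.11 -0.15] twist 0.001
```

```bash
python3 -m inch '[[-1,[0,0,2],0],[-1,[0,0,3.5],0],[-1,[0,0,4.1],0],[-1,[0,0,4.1],0],[-1,[0,0,4.1],0],[-0.5,[0,0,4.1],0],[-0.2,[0,0,4.1],0],[0,[0,0,4.1],0],[0,[0,0,4.1],0]]'; python3 -m inch '[[0,[0,0,-2],0],[0,[0,0,-5],0],[0.5,[0,0,-10],0],[1,[0,0,-15],0],[1,[0,0,-15],0],[1,[0,0,-15],0]]'
python3 - <<'E'
from h import *
im,K,T=cam("wrist"); print(*rect(max(blobs(masks(im)['bar'],300),key=len),.021,K,T))
im,K,T=cam("top"); cv2.imwrite("pics/t3.png",im)
for c in blobs(masks(im)['bar'],100): print(*rect(c,.021,K,T))
E
```

```text
time: 17.05
eef_pos: [0.4798, -0.2313, 0.0325]
tcp_rot: [0.796, -0.605, 0.0, 0.0]
contact_force: [-0.4, 0.7, -1.1]
opening: 0.504
time: 17.65
eef_pos: [0.4806, -0.2318, 0.1844]
tcp_rot: [0.796, -0.605, 0.002, -0.0]
contact_force: [0.5, -0.4, -0.6]
opening: 1.003
[ 737.8 -285.8   77.1   61.1] 1.557
```

View pics/t3.png

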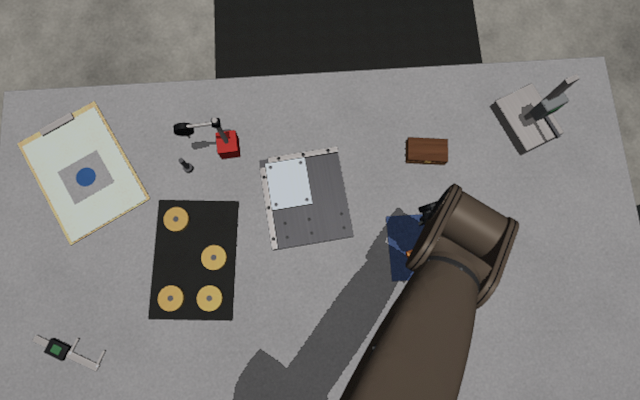

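Part seated. The arm hides the bar, so I'll check it later. Next I measure the part's centre from above.

```bash
python3 -c "
from h import *
go(.66,.05,.25,.103)"
```

```text
shift cm [-22.22 -24.94  -6.9 ] twist -1.403
```

```bash
python3 -m inch '[[1,[-2,-2,-3],-0.13],[1,[-4,-5,-6],-0.27],[1,[-7,-8,-6.9],-0.4],[1,[-10,-11,-6.9],-0.53],[1,[-13,-14,-6.9],-0.67],[1,[-16,-17,-6.9],-0.8],[1,[-18,-20,-6.9],-0.93],[1,[-20,-22,-6.9],-1.06],[1,[-22.2,-25,-6.9],-1.2],[1,[-22.2,-25,-6.9],-1.33],[1,[-22.2,-25,-6.9],-1.4],[1,[-22.2,-25,-6.9],-1.4],[1,[-22.2,-25,-6.9],-1.4]]'
python3 - <<'E'
from h import *
im,K,T=cam("wrist"); cv2.imwrite("pics/w6.png",im)
H=cv2.cvtColor(im,cv2.COLOR_BGR2HSV)
for lo in (190,205,220):
    for c in blobs(cv2.inRange(H,(0,0,lo),(180,30,255)),4000): print(lo,c.min(0),c.max(0),*rect(c,.02,K,T))
im,K,T=cam("top")
for n,z in(("part",.02),("bar",.021),("brass",.019)):
    for c in blobs(masks(im)[n],100): print(n,*rect(c,z,K,T))
E
```

```text
time: 19.05
eef_pos: [0.6606, 0.0495, 0.2491]
tcp_rot: [0.999, 0.049, -0.002, -0.0]
contact_force: [-0.5, 0.5, -0.1]
opening: 0.999
190 [310 274] [417 357] [465.8 -44.3 141.6 132.4] 1.504
190 [0 0] [639 397] [583.3  21.6 950.4 515.7] -1.501
205 [492 186] [639 258] [ 624.2 -276.2  200.5   79.8] 1.556
205 [  0 137] [ 40 318] [532.1 405.5 259.3  50.7] -0.192
205 [ 0 29] [136 152] [711.6 323.3 146.2 131.9] 1.513
205 [353   0] [472 146] [774.5 -51.2 163.1 112.6] 0.405
bar [ 499.1 -297.4   98.7   16.7] -1.299
brass [405.2 274.5  60.4  34.1] -0.184
brass [408.7 352.4  60.2  60.1] 0.534
brass [500.2 259.   59.5  41.6] -0.217
brass [ 488.8 -262.2  101.    15.9] -1.272
brass [596.9 340.3  60.8  58.8] 0.742
brass [711.4 611.5 304.1 123.2] 0.511
brass [774.6 496.9 306.3  63.4] 0.562
```

View pics/w6.png

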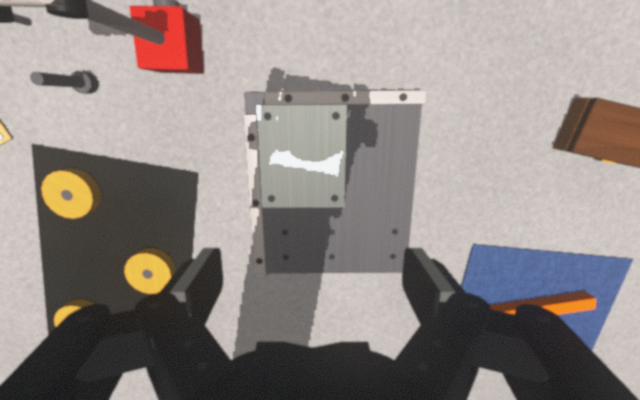

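The part's corners are near (261,105), (346,105), (345,207) and (263,207), touching both rails. The bar lies within the mat.

Run:
```python
from h import *
s,M,a=tool(); c=cams.calibration("wrist");K=c['camera_matrix'];T=np.eye(4);T[:3,:3]=M;T[:3,3]=s;T=T@c['mount']
P=w([(261,105),(346,105),(345,207),(263,207)],.02,K,T)*1000;print(P,P.mean(0),np.linalg.norm(P-np.roll(P,1,0),axis=1))
Q=w([(268,117),(336,116),(334,198),(271,198)],.02,K,T)*1000;print(Q.mean(0))
im=cv2.imread("pics/t3.png");c=cams.calibration("top");K,T=c['camera_matrix'],c['cam_to_world']
for b in blobs(masks(im)['part'],300): print(b.min(0),b.max(0),*rect(b,.02,K,T))
im=cv2.imread("pics/w6.png")
im2,K,T=cam("wrist")
for b in blobs(masks(im2)['brass'],900): print("brass",b.mean(0),*rect(b,.019,K,T))
```

```text
[[723.9731677  113.461642  ]
 [733.18148066  20.11566145]
 [614.94689892   5.84142028]
 [605.10495712 105.09939838]] [669.3016261   61.12953053] [119.16198472  93.79906776 119.09311601  99.74472434]
[668.71585035  62.83183116]
[266 158] [311 209] [668.4  63.  117.9  98.5] 0.105
brass [146.67741935 272.34677419] [499.1 252.2  64.   58.9] -0.692
brass [ 68.09150327 192.91503268] [596.6 341.2  63.4  61.8] -1.472
```

```bash
python3 -c "
from h import *
go(.4985,.2505,.15,.105)"
```

```text
shift cm [-14.18 -21.63  10.08] twist -0.007
```

```bash
python3 -m inch '[[1,[-3,-4,0],0],[1,[-6,-8,0],0],[1,[-9,-12,2],0],[1,[-12,-16,5],0],[1,[-14.2,-19,8],0],[1,[-14.2,-21.6,10],0],[1,[-14.2,-21.6,10],0],[1,[-14.2,-21.6,10],0],[1,[-14.2,-21.6,10],0]]'
cat >> h.py <<'E'
def disc(zt=.019):
    "disc nearest below the tool: centre of its top, from the dark dot and from the rim"
    im,K,T=cam("wrist"); p,M,a=tool(); m=masks(im)['brass']; best=None
    for b in blobs(m,2000):
        q=w([b.mean(0)],zt,K,T)[0]
        if best is None or np.hypot(*(q-p[:2]))<best[0]: best=(np.hypot(*(q-p[:2])),b)
    b=best[1]; W=w(b,zt,K,T)*1000; ci=cv2.minEnclosingCircle(W.astype(np.float32)); e=np.linalg.lstsq(np.c_[2*W,np.ones(len(W))],(W**2).sum(1),rcond=None)[0]
    f=np.zeros_like(m); cv2.fillPoly(f,[b],255); f=cv2.erode(f,np.ones((25,25)))
    g=cv2.cvtColor(im,cv2.COLOR_BGR2GRAY); d=(f>0)&(g<.6*np.median(g[f>0])); ys,xs=np.nonzero(d)
    D=w([[xs.mean(),ys.mean()]],zt,K,T)[0]*1000 if len(xs) else None
    print("rim fit",e[:2].round(1),"encl",np.round(ci[0],1),round(ci[1],1),"dot",D,len(xs),"px",b.mean(0).round()); return D,im
E
python3 - <<'E'
from h import *
D,im=disc(); cv2.imwrite("pics/w7.png",im); go(*D/1000,.02,.105)
E
```

```text
time: 20.1
eef_pos: [0.4998, 0.2499, 0.1527]
tcp_rot: [0.999, 0.049, 0.001, -0.0]
contact_force: [0.1, -0.5, 0.1]
opening: 0.997
rim fit [498.  251.5] encl [498.2 251.8] 30.2 dot [498.57024959 251.4727426 ] 5 px [311. 190.]
shift cm [-0.17 -0.19 13.3 ] twist -0.007
```

```bash
python3 -m inch '[[1,[-0.2,-0.2,4],0],[1,[-0.2,-0.2,8],0],[1,[-0.2,-0.2,11],0],[1,[-0.2,-0.2,12.5],0],[1,[-0.2,-0.2,13.2],0],[1,[-0.2,-0.2,13.2],0],[1,[-0.2,-0.2,13.2],0]]' 60; python3 -m inch '[[0.2,[0,0,0],0],[0.2,[0,0,0],0],[0.2,[0,0,0],0],[0.2,[0,0,0],0],[0.2,[0,0,0],0],[0.2,[0,0,0],0]]' 60;python3 -m inch '[[0.2,[0,0,-1],0],[0.2,[0,0,-4],0],[0.2,[0,0,-8],0],[0.2,[0,0,-8],0],[0.2,[0,0,-8],0]]'
python3 - <<'E'
from h import *
im,K,T=cam("wrist"); cv2.imwrite("pics/w8.png",im)
go(.6685,.0627,.1,.105)
E
```

```text
time: 20.85
eef_pos: [0.4979, 0.2523, 0.0211]
tcp_rot: [0.999, 0.05, 0.002, -0.0]
contact_force: [-0.7, -0.2, 0.2]
opening: 0.999
time: 21.45
eef_pos: [0.4977, 0.2523, 0.0215]
tcp_rot: [0.999, 0.05, 0.002, 0.0]
contact_force: [-0.8, -0.4, 5.8]
opening: 0.672
time: 21.95
eef_pos: [0.4964, 0.2522, 0.1002]
tcp_rot: [0.999, 0.05, 0.001, -0.0]
contact_force: [-0.6, -0.1, -4.8]
opening: 0.673
shift cm [15.36 20.55 -0.17] twist -0.005
```

View pics/w8.png

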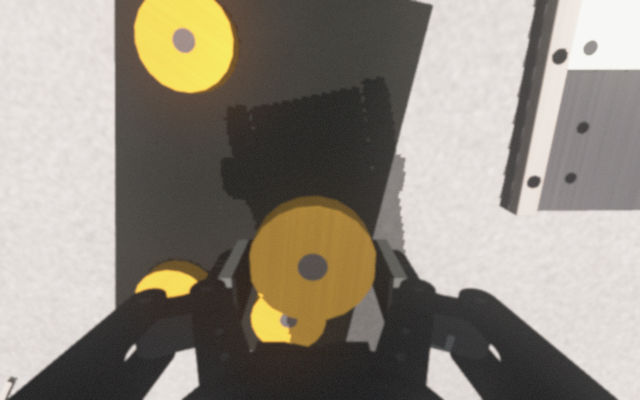

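Disc held centrally (dot at (312,267), on the TCP line). Carrying it to the part.

```bash
python3 -m inch '[[0.2,[3,4,0],0],[0.2,[6,8,0],0],[0.2,[9,12,0],0],[0.2,[12,16,0],0],[0.2,[14,19,0],0],[0.2,[15.4,20.5,0],0],[0.2,[15.4,20.5,0],0],[0.2,[15.4,20.5,2],0],[0.2,[15.4,20.5,4],0],[0.2,[15.4,20.5,4],0],[0.2,[15.4,20.5,4],0]]'; python3 -c "
from h import *
go(.6685,.0627,.039,.105)"
```

```text
time: 23.1
eef_pos: [0.6679, 0.0642, 0.0572]
tcp_rot: [0.999, 0.05, -0.002, -0.0]
contact_force: [0.0, -0.1, -3.0]
opening: 0.677
shift cm [0.05 0.16 1.81] twist -0.004
```

```bash
python3 -m inch '[[0.2,[0.05,0.15,0.6],0],[0.2,[0.05,0.15,1.2],0],[0.2,[0.05,0.15,1.6],0],[0.2,[0.05,0.15,1.8],0],[0.2,[0.05,0.15,1.8],0],[0.2,[0.05,0.15,1.8],0]]'
```

```text
time: 23.7
eef_pos: [0.6707, 0.062, 0.0415]
tcp_rot: [0.999, 0.05, 0.0, 0.0]
contact_force: [0.3, 0.3, -4.2]
opening: 0.672
```

```bash
python3 -m inch '[[0.45,[0,0,0],0],[0.6,[0,0,0],0],[0.7,[0,0,0],0],[0.7,[0,0,0],0],[0.7,[0,0,0],0]]';python3 -m inch '[[0.7,[0,0,-2],0],[1,[0,0,-6],0],[1,[0,0,-11],0],[1,[0,0,-11],0],[1,[0,0,-11],0]]';python3 - <<'E'
from h import *
D,im=disc(.036); cv2.imwrite("pics/w9.png",im); go(.597,.3410,.15,.105)
E
```

```text
time: 24.2
eef_pos: [0.6709, 0.062, 0.0418]
tcp_rot: [0.999, 0.05, 0.0, 0.0]
contact_force: [-0.1, -0.6, -0.6]
opening: 0.85
time: 24.7
eef_pos: [0.6718, 0.0619, 0.154]
tcp_rot: [0.999, 0.05, 0.002, 0.0]
contact_force: [-0.1, 0.4, -0.9]
opening: 0.998
rim fit [671.5  63.1] encl [671.7  62.8] 30.5 dot None 0 px [312. 195.]
shift cm [ -4.53 -28.49   0.14] twist -0.005
```

View pics/w9.png

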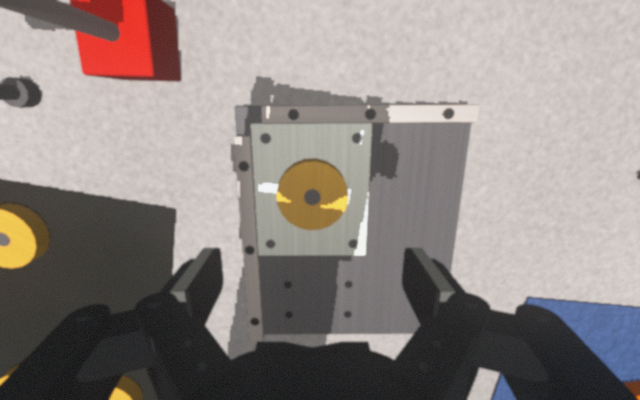

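The first disc sits on the part, which still touches both rails. Holes at (265,138), (357,138), (353,243), (271,243); disc dot at (312,197).

Run:
```python
from h import *
s,M,a=tool(); c=cams.calibration("wrist");K=c['camera_matrix'];T=np.eye(4);T[:3,:3]=M;T[:3,3]=s;T=T@c['mount']
for n,p,z in(("holes",[(265,138),(357,138),(353,243),(271,243)],.02),("corners",[(251,124),(373,124),(367.5,255),(258.5,255)],.02),("dot",[(312,197)],.036)): print(n,(w(p,z,K,T).mean(0)*1000).round(1))
```

```text
holes [667.6  63.3]
corners [667.2  62.4]
dot [669.1  63. ]
```

```bash
python3 -m inch '[[1,[-4.5,-2,0],0],[1,[-7,-6,0],0],[1,[-8,-10,0],0],[1,[-8,-14,0],0],[1,[-8,-18,0],0],[1,[-7,-22,0],0],[1,[-5,-26,0],0],[1,[-4.5,-28.5,0],0],[1,[-4.5,-28.5,0],0],[1,[-4.5,-28.5,0],0],[1,[-4.5,-28.5,0],0]]'
python3 - <<'E'
from h import *
D,im=disc(); cv2.imwrite("pics/w10.png",im); go(.597,.341,.02,.105)
E
```

```text
time: 25.85
eef_pos: [0.5966, 0.3398, 0.1496]
tcp_rot: [0.999, 0.049, -0.001, 0.001]
contact_force: [-0.6, 0.0, -0.7]
opening: 0.998
rim fit [597.3 341.7] encl [597.2 341.4] 29.8 dot [597.96584669 340.29202536] 9 px [311. 188.]
shift cm [ 0.05 -0.14 13.01] twist -0.006
```

```bash
python3 -m inch '[[1,[0.1,-0.2,4],0],[1,[0.1,-0.2,8],0],[1,[0.1,-0.2,11],0],[1,[0.1,-0.2,12.4],0],[1,[0.1,-0.2,12.9],0],[1,[0.1,-0.2,12.9],0],[1,[0.1,-0.2,12.9],0]]' 60; python3 -m inch '[[0.2,[0,0,0],0],[0.2,[0,0,0],0],[0.2,[0,0,0],0],[0.2,[0,0,0],0],[0.2,[0,0,0],0],[0.2,[0,0,0],0]]' 60;python3 -m inch '[[0.2,[0,0,-1],0],[0.2,[0,0,-4],0],[0.2,[0,0,-9],0],[0.2,[0,0,-9],0],[0.2,[0,0,-9],0]]'; python3 -c "
from h import *
go(.668,.0627,.11,.105)"
```

```text
time: 26.6
eef_pos: [0.5997, 0.3436, 0.0246]
tcp_rot: [0.999, 0.05, 0.002, -0.001]
contact_force: [-0.1, -0.8, 0.2]
opening: 0.999
time: 27.2
eef_pos: [0.5997, 0.3435, 0.0251]
tcp_rot: [0.999, 0.05, 0.002, -0.0]
contact_force: [-0.2, -2.4, 5.4]
opening: 0.673
time: 27.7
eef_pos: [0.5987, 0.3436, 0.1141]
tcp_rot: [0.999, 0.05, 0.001, -0.001]
contact_force: [-0.4, 1.1, -3.9]
opening: 0.67
shift cm [ 4.09 28.64  0.4 ] twist -0.005
```

```bash
python3 -m inch '[[0.2,[-1,4,0],0],[0.2,[-2,8,0],0],[0.2,[-3,12,0],0],[0.2,[-3,16,0],0],[0.2,[-2,20,0],0],[0.2,[0,24,0],0],[0.2,[3,27,0],0],[0.2,[4.3,28.6,0],0],[0.2,[4.3,28.6,0],0],[0.2,[4.3,28.6,2],0],[0.2,[4.3,28.6,3.5],0],[0.2,[4.3,28.6,3.5],0],[0.2,[4.3,28.6,3.5],0]]'
python3 - <<'E'
from h import *
im,K,T=cam("wrist"); cv2.imwrite("pics/w11.png",im)
go(.6704,.0627,.058,.105)
E
```

```text
time: 29.0
eef_pos: [0.6679, 0.0637, 0.0755]
tcp_rot: [0.999, 0.05, -0.002, -0.0]
contact_force: [0.5, -0.5, -2.9]
opening: 0.666
shift cm [0.14 0.09 1.89] twist -0.004
```

```bash
python3 -m inch '[[0.2,[0,0.1,0.6],0],[0.2,[0,0.1,1.2],0],[0.2,[0,0.1,1.4],0],[0.2,[0,0.1,1.4],0],[0.2,[0,0.1,1.4],0]]';  python3 - <<'E'
from h import *
p=tool()[0]; print((p*1000).round(1)); disc(p[2]-.0061); go(.6704,.0627,.058,.105)
E
```

```text
time: 29.55
eef_pos: [0.6696, 0.0619, 0.0633]
tcp_rot: [0.999, 0.05, 0.0, -0.0]
contact_force: [-0.5, -0.0, -3.0]
opening: 0.671
[669.6  61.9  63.3]
rim fit [672.6  63.1] encl [673.2  62.5] 36.0 dot [665.87043024  59.62470342] 10 px [312. 253.]
shift cm [ 0.07 -0.08  0.55] twist -0.005
```

```bash
python3 -m inch '[[0.2,[0.05,-0.05,0.3],0],[0.2,[0.05,-0.05,0.5],0],[0.2,[0.05,-0.05,0.5],0],[0.2,[0.05,-0.05,0.5],0]]'; python3 -m inch '[[0.45,[0,0,0],0],[0.6,[0,0,0],0],[0.7,[0,0,0],0],[0.7,[0,0,0],0],[0.7,[0,0,0],0]]';python3 -m inch '[[0.7,[0,0,-2],0],[1,[0,0,-6],0],[1,[0,0,-10],0],[1,[0,0,-10],0],[1,[0,0,-10],0]]';python3 - <<'E'
from h import *
D,im=disc(.052); cv2.imwrite("pics/w12.png",im); go(.4027,.2623,.15,.105)
im,K,T=cam("top")
for c in blobs(masks(im)['brass'],150): print(*rect(c,.019,K,T))
E
```

```text
time: 30.0
eef_pos: [0.67, 0.0624, 0.0582]
tcp_rot: [0.999, 0.05, -0.0, -0.0]
contact_force: [0.5, 0.3, -3.8]
opening: 0.666
time: 30.5
eef_pos: [0.6703, 0.0624, 0.0587]
tcp_rot: [0.999, 0.05, 0.0, 0.0]
contact_force: [-0.3, -0.2, 0.2]
opening: 0.85
time: 31.0
eef_pos: [0.6709, 0.0624, 0.1603]
tcp_rot: [0.999, 0.05, 0.002, 0.0]
contact_force: [0.4, -0.3, -0.4]
opening: 0.998
rim fit [670.7  63.3] encl [671.3  63.1] 33.5 dot None 0 px [312. 197.]
shift cm [-24.58 -22.54   0.82] twist -0.005
[405.3 273.9  60.4  35.1] -0.194
[408.7 352.4  60.2  60.1] 0.534
[ 457.9 -280.7  103.2   16.3] -1.295
[711.4 611.5 304.1 123.2] 0.511
[774.6 496.9 306.3  63.4] 0.562
```

```bash
python3 -m inch '[[1,[-4,-3.7,0],0],[1,[-8,-7.4,0],0],[1,[-12,-11,0],0],[1,[-16,-14.7,0],0],[1,[-20,-18.3,0],0],[1,[-23,-21,0.5],0],[1,[-24.6,-22.5,0.8],0],[1,[-24.6,-22.5,0.8],0],[1,[-24.6,-22.5,0.8],0],[1,[-24.6,-22.5,0.8],0]]'
python3 - <<'E'
from h import *
D,im=disc(); go(.4027,.2623,.021,.105)
im,K,T=cam("top")
for n in("bar","brass"):
  for c in blobs(masks(im)[n],100): print(n,c.min(0),c.max(0),*rect(c,.021,K,T))
b=masks(im); 
for c in blobs(b["bar"]|b["brass"],100): print("any",*rect(c,.021,K,T))
cv2.imwrite("pics/t4.png",im)
E
```

```text
time: 32.1
eef_pos: [0.4034, 0.2613, 0.1498]
tcp_rot: [0.999, 0.05, -0.0, 0.0]
contact_force: [0.7, -0.1, 0.6]
opening: 0.995
rim fit [402.8 263.2] encl [402.8 263.3] 30.6 dot None 0 px [311. 190.]
shift cm [-0.09 -0.13 12.9 ] twist -0.007
bar [422 245] [469 265] [ 465.7 -304.7  120.6   16.8] -1.292
brass [202 299] [220 310] [386.3 254.8  45.   20.3] -1.254
brass [415 254] [451 270] [ 456.5 -272.9   88.5   16. ] -1.274
brass [276 169] [299 192] [675.3  63.2  58.9  56.9] -0.055
brass [ 18 132] [136 244] [724.1 585.3 303.6 176.9] 0.5
brass [ 72 102] [149 202] [773.9 496.  305.7  63.3] 0.562
any [386.3 254.8  45.   20.3] -1.254
any [ 463.  -295.9  139.    16.9] -1.289
any [675.3  63.2  58.9  56.9] -0.055
any [724.1 585.3 303.6 176.9] 0.5
any [773.9 496.  305.7  63.3] 0.562
```

The bar has been knocked to (463,-296) but is still wholly on the mat. On to the third disc.

```bash
python3 -m inch '[[1,[-0.1,-0.2,4],0],[1,[-0.1,-0.2,8],0],[1,[-0.1,-0.2,11],0],[1,[-0.2,-0.1,12.6],0],[1,[-0.2,-0.1,12.9],0],[1,[-0.2,-0.1,12.9],0],[1,[-0.2,-0.1,12.9],0]]' 60; python3 -m inch '[[0.2,[0,0,0],0],[0.2,[0,0,0],0],[0.2,[0,0,0],0],[0.2,[0,0,0],0],[0.2,[0,0,0],0],[0.2,[0,0,0],0]]' 60;python3 -m inch '[[0.2,[0,0,-1],0],[0.2,[0,0,-5],0],[0.2,[0,0,-10],0],[0.2,[0,0,-10],0],[0.2,[0,0,-10],0]]'; python3 -c "
from h import *
go(.668,.0627,.12,.105)"
```

```text
time: 32.9
eef_pos: [0.4022, 0.2628, 0.0225]
tcp_rot: [0.999, 0.05, 0.001, -0.0]
contact_force: [-0.3, 0.6, 0.6]
opening: 1.003
time: 33.5
eef_pos: [0.402, 0.2629, 0.0232]
tcp_rot: [0.999, 0.05, 0.001, -0.0]
contact_force: [-0.5, -1.6, 5.6]
opening: 0.674
time: 34.0
eef_pos: [0.4011, 0.2629, 0.1227]
tcp_rot: [0.999, 0.05, 0.001, -0.0]
contact_force: [-0.3, -0.1, -5.3]
opening: 0.672
shift cm [24.56 22.58  0.32] twist -0.005
```

```bash
python3 -m inch '[[0.2,[4,3.7,0],0],[0.2,[8,7.4,0],0],[0.2,[12,11,0],0],[0.2,[16,14.7,0],0],[0.2,[20,18.4,0],0],[0.2,[23,21,0],0],[0.2,[24.5,22.6,0],0],[0.2,[24.5,22.6,0],0],[0.2,[24.5,22.6,0],0],[0.2,[24.5,22.6,2],0],[0.2,[24.5,22.6,4],0],[0.2,[24.5,22.6,4],0],[0.2,[24.5,22.6,4],0]]'
python3 - <<'E'
from h import *
im,K,T=cam("wrist"); cv2.imwrite("pics/w13.png",im)
go(.6672,.0627,.0725,.105)
E
```

```text
time: 35.3
eef_pos: [0.6651, 0.0632, 0.0797]
tcp_rot: [0.999, 0.051, -0.002, -0.0]
contact_force: [-0.1, 0.0, -3.2]
opening: 0.668
shift cm [0.09 0.04 0.87] twist -0.004
```

```bash
python3 -m inch '[[0.2,[0.05,0,0.2],0],[0.2,[0.05,0,0.4],0],[0.2,[0.05,0,0.4],0],[0.2,[0.05,0,0.4],0]]';  python3 - <<'E'
from h import *
go(.6672,.0627,.0725,.105)
E
```

```text
time: 35.75
eef_pos: [0.6677, 0.0622, 0.0777]
tcp_rot: [0.999, 0.05, 0.0, 0.0]
contact_force: [-0.2, 0.1, -4.4]
opening: 0.674
shift cm [-0.04 -0.06  0.52] twist -0.005
```

```bash
python3 -m inch '[[0.2,[-0.05,-0.05,0.3],0],[0.2,[-0.05,-0.05,0.5],0],[0.2,[-0.05,-0.05,0.5],0],[0.2,[-0.05,-0.05,0.5],0]]'; python3 -m inch '[[0.45,[0,0,0],0],[0.6,[0,0,0],0],[0.7,[0,0,0],0],[0.7,[0,0,0],0],[0.7,[0,0,0],0]]';python3 -m inch '[[0.7,[0,0,-2],0],[1,[0,0,-6],0],[1,[0,0,-9],0],[1,[0,0,-9],0],[1,[0,0,-9],0]]';python3 - <<'E'
from h import *
D,im=disc(.068); cv2.imwrite("pics/w14.png",im); go(.4087,.3525,.15,.105)
im,K,T=cam("top")
for c in blobs(masks(im)['brass'],150): print(*rect(c,.019,K,T))
E
```

```text
time: 36.15
eef_pos: [0.667, 0.0627, 0.0724]
tcp_rot: [0.999, 0.05, 0.0, -0.0]
contact_force: [-0.3, 0.0, -2.9]
opening: 0.668
time: 36.65
eef_pos: [0.6672, 0.0626, 0.0727]
tcp_rot: [0.999, 0.05, 0.0, 0.0]
contact_force: [-0.3, 0.3, 0.1]
opening: 0.849
time: 37.15
eef_pos: [0.6675, 0.0626, 0.1635]
tcp_rot: [0.999, 0.05, 0.001, 0.0]
contact_force: [0.1, 0.7, -0.2]
opening: 1.002
rim fit [671.6  63.8] encl [672.3  63.4] 34.2 dot None 0 px [313. 197.]
shift cm [-22.76 -31.41   1.19] twist -0.005
[408.7 352.4  60.2  60.1] 0.534
[ 457.9 -280.7  103.2   16.3] -1.295
[711.9 610.1 304.1 123.4] 0.501
[774.6 496.9 306.3  63.4] 0.562
```

View pics/w14.png

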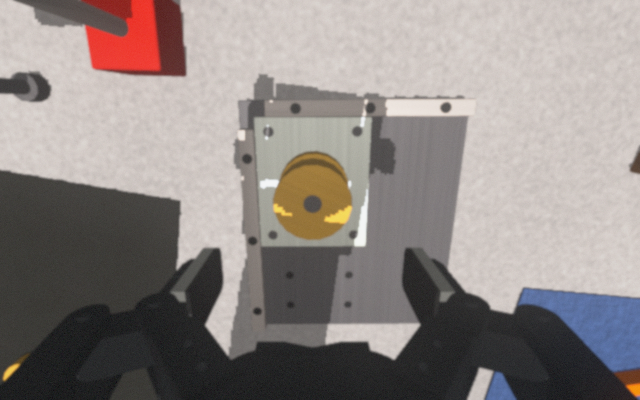

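Stack of three stands well; top dot at (312,204). Going for the last disc.

```bash
python3 - <<'E'
from h import *
s,M,a=tool(); c=cams.calibration("wrist");K=c['camera_matrix'];T=np.eye(4);T[:3,:3]=M;T[:3,3]=s;T=T@c['mount']
for n,p,z in(("holes",[(268,132),(357,132),(353,235),(273,235)],.02),("dot",[(312,204)],.068)): print(n,(w(p,z,K,T).mean(0)*1000).round(1))
E
python3 -m inch '[[1,[-3,-4,0],0],[1,[-6,-8,0],0],[1,[-9,-12,0],0],[1,[-12,-16,0],0],[1,[-15,-20,0],0],[1,[-18,-24,0.5],0],[1,[-21,-28,1],0],[1,[-22.8,-31.4,1.2],0],[1,[-22.8,-31.4,1.2],0],[1,[-22.8,-31.4,1.2],0],[1,[-22.8,-31.4,1.2],0]]'
python3 - <<'E'
from h import *
D,im=disc(); go(.4087,.3525,.021,.105)
E
```

```text
holes [666.6  63.3]
dot [666.   63.8]
time: 38.35
eef_pos: [0.4089, 0.3516, 0.1494]
tcp_rot: [0.999, 0.05, -0.001, 0.001]
contact_force: [0.5, -0.2, 0.5]
opening: 1.002
rim fit [408.6 354.3] encl [408.6 354.4] 30.8 dot [410.43586121 357.10822962] 1 px [310. 189.]
shift cm [-0.04 -0.12 12.87] twist -0.007
```

```bash
python3 -m inch '[[1,[0,-0.2,4],0],[1,[0,-0.2,8],0],[1,[-0.1,-0.2,11],0],[1,[-0.1,-0.2,12.6],0],[1,[-0.1,-0.2,12.9],0],[1,[-0.1,-0.2,12.9],0],[1,[-0.1,-0.2,12.9],0]]' 60; python3 -m inch '[[0.2,[0,0,0],0],[0.2,[0,0,0],0],[0.2,[0,0,0],0],[0.2,[0,0,0],0],[0.2,[0,0,0],0],[0.2,[0,0,0],0]]' 60;python3 -m inch '[[0.2,[0,0,-1],0],[0.2,[0,0,-5],0],[0.2,[0,0,-10],0],[0.2,[0,0,-12],0],[0.2,[0,0,-12],0],[0.2,[0,0,-12],0]]'; python3 -c "
from h import *
go(.668,.0627,.14,.105)"
```

```text
time: 39.1
eef_pos: [0.4091, 0.3544, 0.0226]
tcp_rot: [0.999, 0.049, 0.001, -0.001]
contact_force: [1.2, 0.3, 1.0]
opening: 0.999
time: 39.7
eef_pos: [0.4088, 0.3547, 0.0233]
tcp_rot: [0.999, 0.05, 0.001, -0.0]
contact_force: [-1.2, -1.1, 5.4]
opening: 0.675
time: 40.3
eef_pos: [0.4068, 0.3538, 0.1405]
tcp_rot: [0.999, 0.05, -0.001, 0.0]
contact_force: [0.4, -0.7, -4.6]
opening: 0.672
shift cm [23.09 31.57  0.04] twist -0.005
```

```bash
python3 -m inch '[[0.2,[3,4,0],0],[0.2,[6,8,0],0],[0.2,[9,12,0],0],[0.2,[12,16,0],0],[0.2,[15,20,0],0],[0.2,[18,24,0],0],[0.2,[21,28,0],0],[0.2,[23,31.5,0],0],[0.2,[23,31.5,0],0],[0.2,[23,31.5,0],0],[0.2,[23,31.5,2],0],[0.2,[23,31.5,4.3],0],[0.2,[23,31.5,4.5],0],[0.2,[23,31.5,4.5],0],[0.2,[23,31.5,4.5],0],[0.2,[23,31.5,4.5],0]]'
python3 - <<'E'
from h import *
go(.6675,.0627,.0888,.105)
E
```

```text
time: 41.9
eef_pos: [0.6687, 0.0641, 0.0979]
tcp_rot: [0.999, 0.05, 0.001, 0.0]
contact_force: [-0.5, -0.2, -4.1]
opening: 0.667
shift cm [-0.13  0.13  0.91] twist -0.005
```

```bash
python3 -m inch '[[0.2,[-0.1,0.1,0.3],0],[0.2,[-0.1,0.1,0.6],0],[0.2,[-0.1,0.1,0.8],0],[0.2,[-0.1,0.1,0.9],0],[0.2,[-0.1,0.1,0.9],0]]'; python3 -m inch '[[0.45,[0,0,0],0],[0.6,[0,0,0],0],[0.7,[0,0,0],0],[0.7,[0,0,0],0],[0.7,[0,0,0],0]]';python3 -m inch '[[0.7,[0,0,-2],0],[1,[0,0,-6],0],[1,[0,0,-9],0],[1,[0,0,-9],0],[1,[0,0,-9],0]]';python3 - <<'E'
from h import *
im,K,T=cam("wrist"); cv2.imwrite("pics/w15.png",im)
im2,K2,T2=cam("top"); b=masks(im2)
for c in blobs(b["bar"]|b["brass"],100): print("any",*rect(c,.021,K2,T2))
np.savez("w15.npz",K=K,T=T)
E
```

```text
time: 42.4
eef_pos: [0.6671, 0.0625, 0.0884]
tcp_rot: [0.999, 0.05, -0.0, 0.0]
contact_force: [-3.4, -0.4, 3.5]
opening: 0.674
time: 42.9
eef_pos: [0.6671, 0.0626, 0.0873]
tcp_rot: [0.999, 0.05, 0.0, -0.0]
contact_force: [0.6, 0.3, -0.3]
opening: 0.848
time: 43.4
eef_pos: [0.6675, 0.0626, 0.1784]
tcp_rot: [0.999, 0.05, 0.001, 0.0]
contact_force: [-0.6, 0.2, -0.9]
opening: 1.005
any [ 462.8 -296.   139.    17.3] -1.289
any [710.7 610.4 303.5 123. ] 0.511
any [773.9 496.  305.7  63.3] 0.562
```

View pics/w15.png

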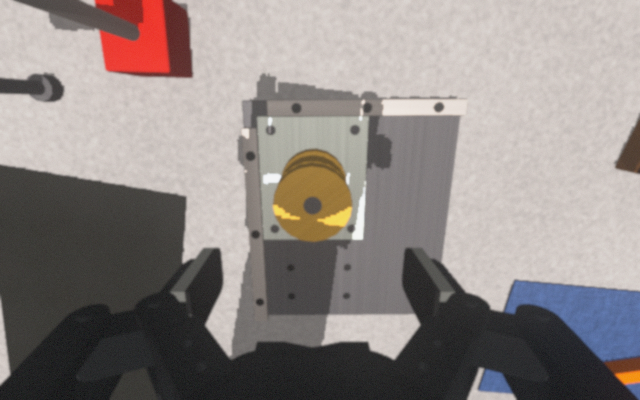

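All four are stacked (top dot (312,205)). Retracting for a final unobstructed look.

```bash
python3 -m inch '[[1,[0,0,-3],0],[1,[-4,0,-5],0],[1,[-8,2,-5],0],[1,[-12,6,-5],0],[1,[-16,10,-5],0],[1,[-18,14,-5],0],[1,[-18,18,-5],0],[1,[-18,20,-5],0],[1,[-18,20,-5],0],[1,[-18,20,-5],0]]'
python3 - <<'E'
from h import *
z=np.load("w15.npz")
for n,p,h in(("holes",[(270.5,130),(354.5,130),(351,228),(275,228)],.02),("dot",[(312,205)],.084)): print(n,(w(p,h,z['K'],z['T']).mean(0)*1000).round(1))
im,K,T=cam("top"); s,Ks,Ts=cam("scene")
for b in blobs(masks(im)['bar']|masks(im)['brass'],100): print(*rect(b,.021,K,T))
cv2.imwrite("pics/fin.png",np.hstack([cv2.resize(im[140:240,250:350],(400,400),interpolation=cv2.INTER_CUBIC),cv2.resize(s[150:290,270:410],(400,400),interpolation=cv2.INTER_CUBIC)]))
E
```

```text
time: 44.5
eef_pos: [0.5071, -0.154, 0.2256]
tcp_rot: [0.999, 0.049, -0.001, -0.001]
contact_force: [0.6, 0.2, -0.9]
opening: 1.0
holes [668.8  63.2]
dot [666.6  63.6]
[684.3  64.   61.6  59.3] -0.044
[722.4 588.6 303.5 169.5] 0.501
[773.9 496.  305.7  63.3] 0.562
```

View pics/fin.png

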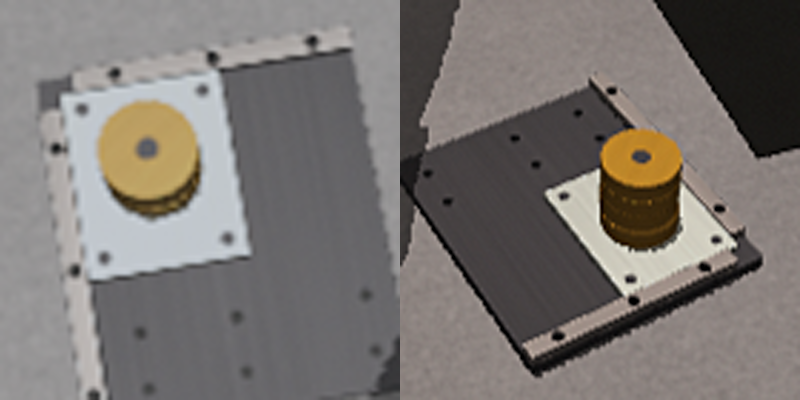

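```bash
python3 -c "
from plant import ctrl
print(ctrl.sign_off())"
```

```text
the job is handed in; nothing more can be done
None
```

The job is handed in: the part is seated in the corner, all four brass discs are stacked on it, and the bar is on its blue mat. The sign-off itself gives no verdict.

**Pushing:** I held the bar near one end and pushed the part with the bar's other end to the +x rail. I then pushed with the bar's flank to the +y rail, stopping at about 17 N. A second +x push met a hard stop at about 11 N. The fingers stayed clear of the part in every view.

**Last checks:**
- **Part:** the final pictures show it flush on both rails. The top-camera fit before stacking put it within about 0.01 rad of the fixture. That camera is too coarse to confirm 2 mm, so the hard stops are the main evidence for the seating.
- **Stack:** the discs stand upright and flat. The four centres measured about 1 to 4 mm from the part's centre; the limit is 8 mm. The rim fits on the lower discs and the dot readings differed by 2 to 6 mm; the fits were blurred by the discs underneath, so I trusted the dots.
- **Bar:** it was knocked about 35 mm after I put it down. It was last measured at (463, -296) mm, about 30 mm or more inside the mat edges. I left it there; the arm hid it in the final picture.
- **Bolt, case and indicator:** I stayed clear of all three, and the pictures showed no change, but I did not measure their positions again at the end.

The run took about 45 s of the 210 s allowed. I viewed 16 pictures, two over the budget of 14.

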